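# Lock the sight-glass ring with the pin spanner

### The job

The ring that holds the chamber's sight glass is still unlocked. Take the two-pin spanner from the tool tray, seat both its pins in the ring's two holes before you turn anything, turn the ring clockwise fully home to its stop with the pins still in, then lift the spanner off and lay it back in the tool tray, flat on its pins and heel as it lay before. Do not touch the glass, and leave the spray bottle and the brown bottle beside the chamber, the tip box and the screwdriver standing or lying where they are.

Things in the scene. Friction and masses are not known exactly. Their poses are not given: they have to be found in the camera images.
- spanner: loose steel two-pin face spanner, 0.4 kg. Origin midway between the pin tips, z up out of the tool, opposite to the pins. Pins: 8 mm diameter, round-ended, at y = +-34 mm, z = 0 (tips) to 14. Head: cross bar 24 (x) x 92 (y) mm, z = 14 to 26. Lever: 12 mm rod from the head along -x, z = 15 to 28, to the heel ball. It starts level in the tray on both pins and the heel, z up
- pin_a (a point): tip of one spanner pin, at spanner (0, +34, 0) mm
- pin_b (a point): tip of the other spanner pin, at spanner (0, -34, 0) mm
- boss (a point): middle of the spanner's square drive boss, at spanner (0, 0, 48) mm: 22 x 22 mm, flats square to the spanner's x and y, from z = 26 (top of the head) to z = 70 mm. Grip and turn the spanner by it, on either pair of flats
- heel (a point): lowest point of the steel ball (26 mm diameter) at the end of the spanner's lever, at spanner (-125, 0, 0) mm
- tool_tray: open stainless tray with a black rubber lining, fixed, 240 (x) x 160 (y) x 22 mm high, walls and floor 3 mm; origin in the middle of its underside, so the inner floor is at z = +3 mm. The spanner starts with its origin near tray (+55, 0) mm and its lever towards the tray's -x. The tray stands left or right on the bench, the tip box on the other side
- screwdriver: small screwdriver lying in the tool tray beside the spanner's lever, near tray (-50, -56) mm, 130 mm long, 17 mm high; leave it there
- chamber: small aluminium chamber bolted to the bench (fixed), base plate 135 x 130 mm. Origin at bench level, front = -x. Its barrel ends in a round flange, 124 mm in diameter, facing up and forward: the axis lies in the chamber's x-z plane and leans 25 degrees from vertical towards -x; flange face centred at chamber (-10, 0, 205) mm
- gauge (a point): middle of the pressure gauge (56 mm diameter, 24 mm thick, upright, face to the front) on a stem behind the flange, at chamber (68, 0, 286) mm. A spanner lever that points to the back (uphill) strikes it; a lever that points to the front swings free
- ring_face (a point): centre of the retaining ring's outer face, on the ring's axis, 12 mm out from the flange face. The ring: steel, 100 mm outer and 40 mm inner diameter, 12 mm thick. This frame turns with the ring: z points out of the face along the axis, y points from hole b to hole a
- hole_a (a point): point on the centre line of one ring hole, 10 mm below the ring face. Holes: 12 mm diameter, 12 mm deep down to the flange, 34 mm from the ring's axis, opposite one another; either pin fits either hole
- hole_b (a point): the same in the other ring hole
- lock_ring (a joint): turn of the retaining ring, rad; grows clockwise as seen looking at the ring face; 0 = fully open, 1.35 = locked against its stop. It stays where it is left; turning takes about 0.3 N m. At 0.75 the hole line lies along the chamber's y. When locked, the black line on the ring meets the black line at the front of the flange
- sight_glass: glass disc, 38 mm in diameter, seen through the ring's bore, its surface 8 mm below the ring face; fragile, must not be touched. Origin in the flange face
- spray_bottle: green trigger spray bottle, 96 x 76 mm and 251 mm high, standing close to the right of the chamber (seen from the robot) near chamber (+32, -126) mm; origin at the centre of its foot
- brown_bottle: brown screw-cap bottle, 54 mm in diameter and 125 mm high, standing close to the left of the chamber near chamber (+17, +116) mm; origin at the centre of its foot
- tip_box: box with a blue lid, 94 x 124 x 74 mm, on the bench on the side where the tray is not; origin at the centre of its underside
Mind the look-alikes: they are no part of the job. Leave any purple look-alike of the spanner alone.

How it is judged:
By the outcome, as a careful person would: the job done as asked, in the order asked, and still so for the second after the job is handed in, with the robot touching nothing.
It also fails if it takes over 64 s, if anything falls off the work surface, if the arm or the gripper's body presses on something with over 40 N, if the wrist force passes 120 N, or if a joint passes its speed limit or range.

### The arm

A 7-joint arm with a two-finger parallel gripper is mounted at the origin on a cart in front of the work surface, level with it; the furniture and walls round the work are solid. World frame = base frame: x ahead of the robot, y to its left, z up, the work surface at z = 0. Lengths are in mm, angles in rad, forces in N, time in s.
With the tool pointing down it reaches from about 425 to 925 mm from the base axis. Payload 6.8 kg.
Tool frame: the origin (TCP) lies at the very end of the fingers, on their centre line; the grasp point (between the pads) lies 19 mm behind it; z points along the fingers, y is the direction in which the jaws open and shut (so a half turn about z gives the same grasp; the last joint's range is limited). The gripper opens to 85 mm and grips with 20 to 120 N. Pads are 22 mm wide; open, the fingers measure 114 mm over their backs; the gripper's body (76 mm by 85 mm) begins 54 mm behind the grasp point. The pads swing forward as they close: fully open they stand 13 mm farther back than shut.
Start: joints at [1.219, 0.477, 0.022, 1.555, -0.011, 1.109, -0.083], TCP at [162.948, -655.054, 231.308] pointing down, gripper open.
Joint ranges: [-2.96, 2.96], [-0.34, 2.1], [-1.41, 1.46], [0.24, 2.44], [-1.37, 4.51], [0.17, 1.92], [-2.96, 2.96]. Speed limits (rad/s): [2.39, 2.39, 3.14, 3.14, 3.14, 3.14, 3.14].

### API

Orientations are given as [roll, pitch, yaw] about the fixed x, y, z axes, in that order (R = Rz(yaw) Ry(pitch) Rx(roll)).
In Python, from workcell import * gives the robot as it stands.
- The arm moves only by the shell command python3 -m crank 'ROWS'. ROWS is JSON, a list of rows, each a list of 7 numbers: the opening, from 0 (shut) to 1 (fully open), then the shift along the world's x, y, z in m, then the turn, a rotation vector about the world's x, y, z in degrees. In form: [[jaw, x, y, z, wx, wy, wz], ...]. A call has 1 to 8 rows; each row shifts and turns the commanded pose from where the row before left it; what a row does not reach is not made up. A row lasts 1/8 s, in which the tool goes at most 62.5 mm and 10.7 degrees, less where a joint would pass 70% of its speed; a pose out of reach is approached as far as the arm can. A call with a gripper value outside its range is refused whole. The fingers move at their own pace and stop on an object; the grip force is fixed at half the most. Time passes only in rows, so rows that do not move let the fingers close. It gives the time, the measured TCP pose, the force and the opening at its end, in the units of the state.
- observe(): the state, without advancing time (a new reading comes with each control period).
- camera(name): name is "scene" or "top" or "wrist"; returns a dict with "img" (384x512x3 uint8, blue, green, red), "vfov" (degrees; the focal length in pixels is half the picture's height over the tangent of half this angle, whatever the lens; pixels are square), "cx", "cy" (the principal point, pixels), "k1" (the pictures are not rectified: a ray, as slopes to the right and down, at radius r is drawn at 1 + k1 r^2 times it, then the intrinsics apply), "camera_from_world" (4x4, takes a point from world to camera coordinates). Camera axes: x right, y up, looking along -z (the intrinsics and any distortion apply to the point x, -y, -z); pixel columns grow to the right and rows downward; lengths in mm; the calibration is good to about 2 mm. A picture is of the moment at which its call begins. There is no depth.
- hand_in(): hands the job in, once; it reports no verdict.
Trained networks look in the newest picture that a camera, given by its name, has taken for a name from the list of things; names that differ only in an ending like _2 or _b are one class to them, and where a whole thing is asked for, a point or a joint stands for the part that bears it (a point fixed in the world has none). Each returns a list of dicts, best first, with "p" (0 to 1); they miss things now and then, are a little off and sometimes report something else, mostly with a low value. They report only what shows in the picture. A call takes as long as a camera call. They do not tell look-alikes from the thing itself.
- find_in(camera, target): "position" ([x, y, z] in mm, in world coordinates, good to about 4 mm: the middle of the surface that is visible of it).
The state is a dict: "clock": time; "joint_pos": joint angles; "qvel": joint speeds; "effort": joint torques, N m; "position": TCP position; "orientation": TCP orientation; "ft_force": force on the tool from outside, world axes, zero at the start; "ft_torque": the same for the moment, N m; "grip_width": finger opening in mm.
Only numpy, scipy, OpenCV 4.12 (cv2) and the standard library are available. Lean on these libraries where they do the work, as an engineer would, in place of code of your own. Each camera call takes 0.05 s, during which the arm holds its last target.

## Working session

There is one attempt and no reset: what is moved stays moved. The work goes in short steps, Python scripts to look and compute and a shell command to move; the robot and the scene stay as the last step left them, time stands still between calls to the robot, and variables do not carry over. Pictures are saved under pics/ and viewed, and the job is handed in when it is done.

```bash
mkdir -p pics; ls; python3 - <<'E'
from workcell import *
import cv2
s=observe(); print({k:(v if not hasattr(v,'tolist') else v.tolist()) for k,v in s.items()})
for n in ["scene","top","wrist"]:
    c=camera(n); cv2.imwrite(f"pics/{n}0.png",c["img"]); print(n,c["vfov"],c["cx"],c["cy"],c["k1"]); print(c["camera_from_world"])
    for t in ["spanner","boss","heel","pin_a","tool_tray","chamber","gauge","ring_face","hole_a","spray_bottle","brown_bottle","tip_box","screwdriver","sight_glass"]:
        r=find_in(n,t); print(t,[([round(float(x)) for x in d["position"]],round(float(d["p"]),2)) for d in r][:4])
E
```

```text
pics
{'clock': 0.0, 'joint_pos': [1.218848694661208, 0.47775108087386586, 0.022331094502572358, 1.5564508213381827, -0.011501643953673995, 1.1092817045950876, -0.08309553725705919], 'qvel': [0.000551276986195373, 0.000361297746074228, -0.00047003592491108055, 0.000566195441189754, 0.00013088960201873112, -0.002060432744174899, -0.0008280878494845653], 'effort': [2.1825192106916802e-05, -59.6464741230011, 1.6078254953026772, -28.11996102333069, 0.012381823325995356, 0.009364303259644657, -1.978416833026131e-05], 'position': [162.82166108164995, -654.4660497056632, 230.35867264430073], 'orientation': [-3.139834054619226, 0.0001239395498355833, 0.2438807552167772], 'ft_force': [-0.6359080948032435, 1.0577870559602238, 0.4863128659049218], 'ft_torque': [-0.002687916896427313, 0.011806971131563159, 0.04305029522781275], 'grip_width': 85.53631117925727}
scene 48.41572836726602 247.5904115579738 192.04872296989421 -0.1138718957110052
[[-7.66487776e-01 -6.42012375e-01  1.77932429e-02  4.08075053e+02]
 [ 2.80382152e-01 -3.09561820e-01  9.08601854e-01 -3.17867958e+02]
 [-5.77825525e-01  7.0142
[... 1633 characters left out ...]
, 85], 0.44)]
brown_bottle [([612, 202, 82], 0.77), ([606, 93, 208], 0.38)]
tip_box [([433, -298, 74], 0.61), ([348, 276, 16], 0.23)]
screwdriver []
sight_glass [([596, 97, 212], 0.47)]
wrist 71.67857286801005 259.2800537670912 192.3096216749695 0.004321213771769766
[[ 2.42702281e-01 -9.70100815e-01 -1.03530013e-04 -6.75553814e+02]
 [ 9.34003423e-01  2.33700182e-01 -2.70225519e-01  3.66953535e+01]
 [ 2.62170192e-01  6.54876525e-02  9.62797049e-01 -3.78367683e+02]
 [ 0.00000000e+00  0.00000000e+00  0.00000000e+00  1.00000000e+00]]
spanner []
boss []
heel []
pin_a []
tool_tray []
chamber []
gauge []
ring_face []
hole_a []
spray_bottle []
brown_bottle []
tip_box []
screwdriver []
sight_glass []
```

View pics/scene0.png

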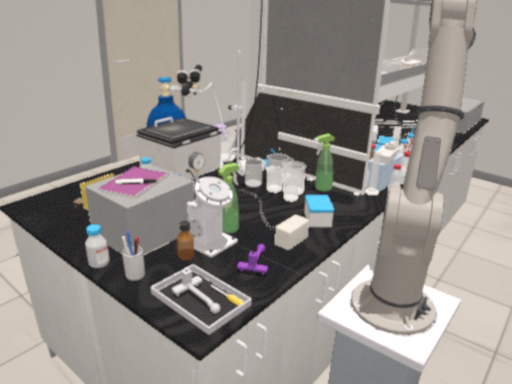

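View pics/top0.png

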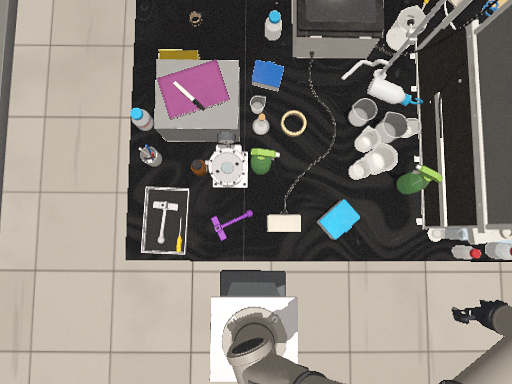

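```bash
python3 - <<'E'
import cv2
i=cv2.imread("pics/top0.png")
cv2.imwrite("pics/top0a.png",cv2.resize(i[170:320,40:220],None,fx=4,fy=4,interpolation=cv2.INTER_CUBIC))
cv2.imwrite("pics/top0b.png",cv2.resize(i[90:230,120:300],None,fx=4,fy=4,interpolation=cv2.INTER_CUBIC))
i=cv2.imread("pics/scene0.png")
cv2.imwrite("pics/scene0b.png",cv2.resize(i[50:200,150:340],None,fx=4,fy=4,interpolation=cv2.INTER_CUBIC))
E
```

```text
(no output)
```

View pics/top0a.png

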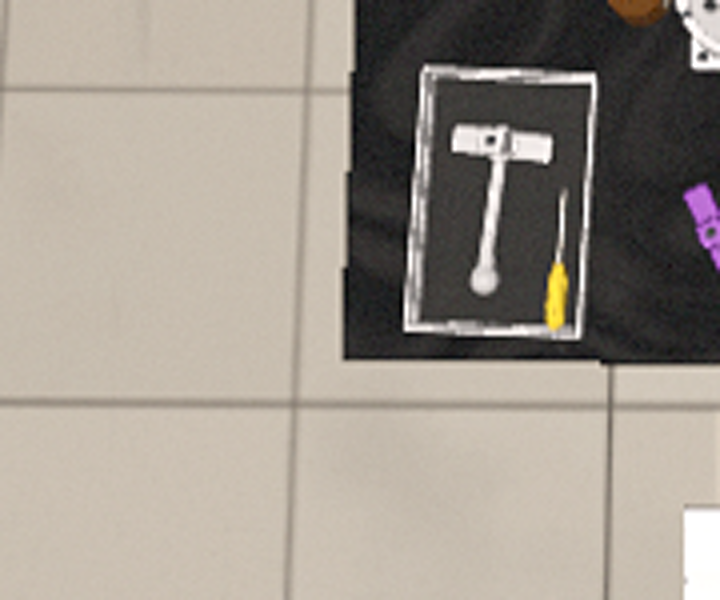

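View pics/top0b.png

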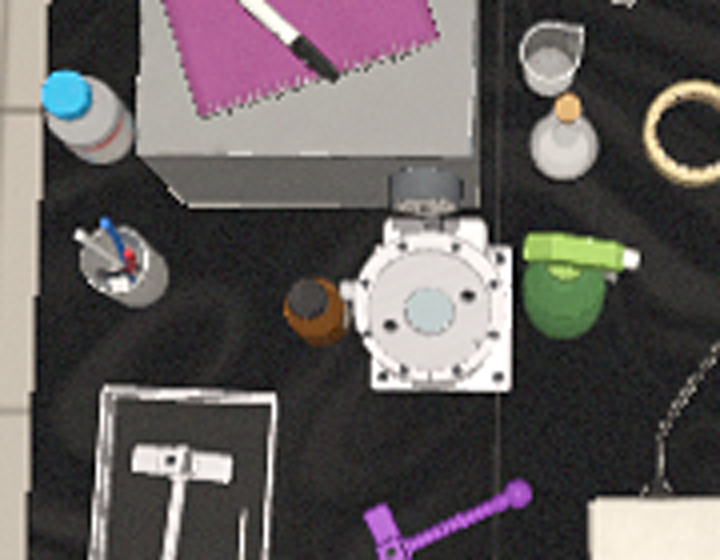

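View pics/scene0b.png

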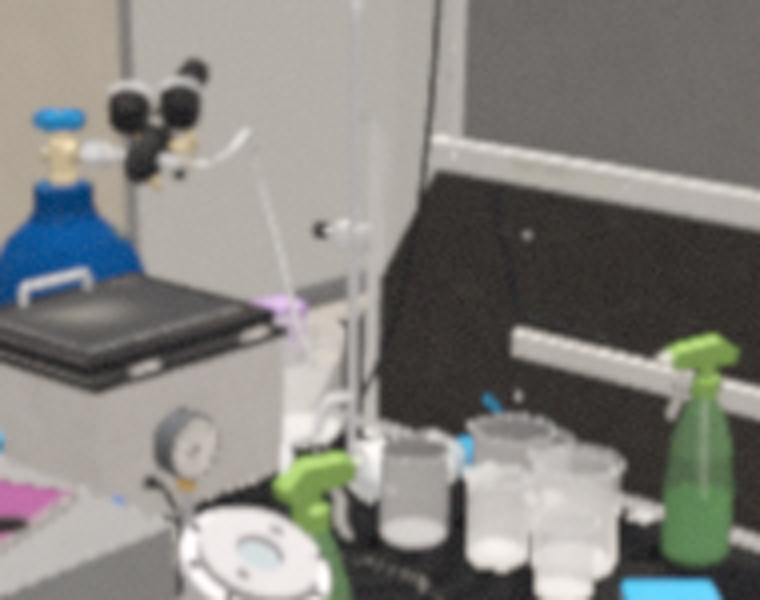

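```bash
cat > h.py <<'E'
import numpy as np, cv2
from scipy.spatial.transform import Rotation as Ro
def K(c):
    f=c["img"].shape[0]/2/np.tan(np.radians(c["vfov"]/2)); return f,c["cx"],c["cy"],c["k1"]
def proj(c,P):
    P=np.atleast_2d(np.array(P,float)); T=np.array(c["camera_from_world"]); f,cx,cy,k=K(c)
    p=P@T[:3,:3].T+T[:3,3]; a=p[:,0]/-p[:,2]; b=-p[:,1]/-p[:,2]; r=a*a+b*b; s=1+k*r
    return np.c_[cx+f*a*s,cy+f*b*s]
def ray(c,uv):
    f,cx,cy,k=K(c); T=np.array(c["camera_from_world"])
    d=np.array([(uv[0]-cx)/f,(uv[1]-cy)/f]); e=d.copy()
    for _ in range(20): e=d/(1+k*(e@e))
    v=T[:3,:3].T@np.array([e[0],-e[1],-1]); o=-T[:3,:3].T@T[:3,3]; return o,v/np.linalg.norm(v)
def onz(c,uv,z):
    o,v=ray(c,uv); return o+v*(z-o[2])/v[2]
def onplane(c,uv,p,n):
    o,v=ray(c,uv); p=np.array(p);n=np.array(n); return o+v*((p-o)@n)/(v@n)
def tri(rays):
    A=np.zeros((3,3));b=np.zeros(3)
    for o,v in rays:
        M=np.eye(3)-np.outer(v,v);A+=M;b+=M@o
    return np.linalg.solve(A,b)
def save(c,name,u0=None,v0=None,w=None,h=None,s=1):
    i=c["img"]
    if u0 is not None: i=i[v0:v0+h,u0:u0+w]
    cv2.imwrite("pics/"+name,cv2.resize(i,None,fx=s,fy=s,interpolation=cv2.INTER_CUBIC))
def Rt(s): return Ro.from_euler("xyz",s["orientation"]).as_matrix()
def dump(c,name):
    import pickle; pickle.dump(c,open(name,"wb"))
def load(name):
    import pickle; return pickle.load(open(name,"rb"))
E
python3 - <<'E'
from h import *
from workcell import *
np.set_printoptions(precision=2,suppress=True)
s=observe(); c=camera("wrist"); T=c["camera_from_world"]; T=np.array(T); R=Rt(s)
o=-T[:3,:3].T@T[:3,3]
print("cam in tool",R.T@(o-s["position"]),"cam axes in tool\n",(T[:3,:3]@R))
t=camera("top"); dump(t,"top0.pkl")
def cr(u,v,u0,v0): return (u/4+u0-.4,v/4+v0-.4)
for n,(u,v),z in [("boss",(494,140),73),("heel",(484,278),29),("headL",(455,138),29),("headR",(550,146),29)]:
    print(n,onz(t,cr(u,v,40,170),z))
for u,v in [(424,68),(597,73),(581,338),(404,331)]: print("tray",onz(t,cr(u,v,40,170),22))
for u,v in [(390,325),(468,296),(430,311)]: print("ring",onz(t,cr(u,v,120,90),215))
for u,v in [(372,388),(511,388),(511,247)]: print("base",onz(t,cr(u,v,120,90),8))
E
```

```text
cam in tool [  67.84    0.49 -142.81] cam axes in tool
 [[ 0.    1.    0.  ]
 [ 0.96 -0.    0.27]
 [ 0.27 -0.   -0.96]]
boss [482.62 326.83  73.  ]
heel [359.71 342.07  29.  ]
headL [486.88 372.42  29.  ]
headR [480.11 285.33  29.  ]
tray [551.96 404.91  22.  ]
tray [548.43 245.    22.  ]
tray [305.79 254.02  22.  ]
tray [311.25 414.88  22.  ]
ring [583.92 124.95 215.  ]
ring [608.06  62.47 215.  ]
ring [595.57  92.94 215.  ]
base [555.23 158.57   8.  ]
base [556.15  28.43   8.  ]
base [690.51  29.46   8.  ]
```

```bash
python3 -m crank '[[1,0.04,-0.02,0.02,0,0,9.5],[1,0.04,0.04,0.02,0,0,9.5],[1,0.04,0.045,0.02,0,0,9.5],[1,0.04,0.045,0.02,0,0,9.5],[1,0.04,0.045,0.015,0,0,9.5],[1,0.04,0.045,0,0,0,9.5],[1,0.035,0.05,0,0,0,9.5],[1,0.03,0.05,0,0,0,9.5]]'
```

```text
clock: 3.35
position: [467.9, -354.5, 325.9]
orientation: [3.141, 0.0, 1.576]
ft_force: [0.1, 0.2, -0.4]
grip_width: 85.0
```

```bash
python3 -m crank '[[1,0.01,0.056,0,0,0,0],[1,0.01,0.056,0,0,0,0],[1,0.01,0.056,0,0,-4,0],[1,0.01,0.056,0,0,-4,0],[1,0.01,0.056,0,0,-4,0],[1,0.01,0.056,0,0,-4,0],[1,0.01,0.056,0,0,-4,0],[1,0.006,0.056,0,0,-5,0]]' && python3 -m crank '[[1,0,0,0,0,0,0],[1,0,0,0,0,0,0]]' && python3 - <<'E'
from workcell import *
from h import *
c=camera("wrist"); dump(c,"ring1.pkl"); save(c,"ring1.png"); save(c,"ring1b.png",100,60,320,270,2.4)
print(find_in("wrist","hole_a")); print(find_in("wrist","ring_face"))
E
```

```text
clock: 4.35
position: [543.2, 93.5, 326.6]
orientation: [2.701, -0.001, 1.57]
ft_force: [1.8, -1.3, -0.9]
grip_width: 85.4
clock: 4.6
position: [542.6, 91.1, 325.8]
orientation: [2.706, 0.0, 1.57]
ft_force: [0.4, -1.1, -1.1]
grip_width: 85.4
[{'position': [594.4, 96.7, 215.4], 'p': 0.97}]
[{'position': [594.1, 94.2, 215.1], 'p': 0.69}]
```

View pics/ring1b.png

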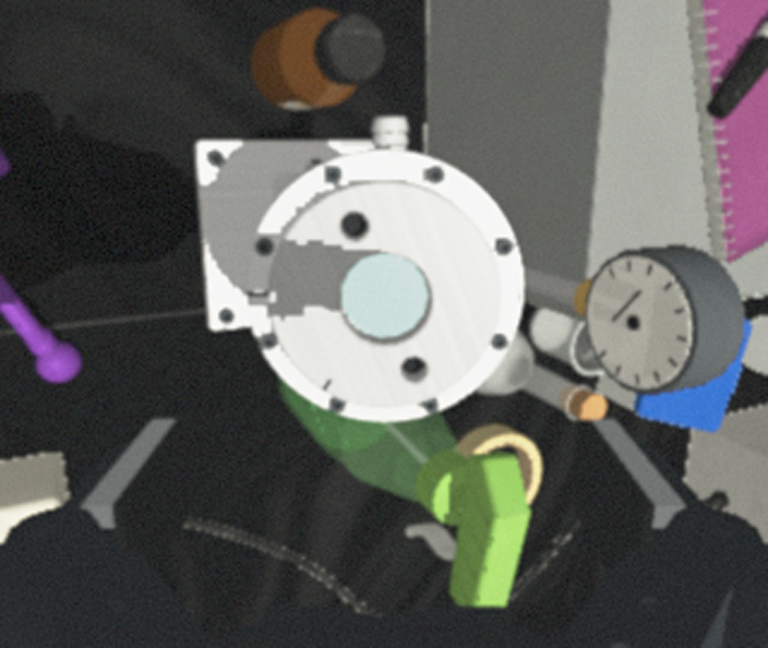

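```bash
cat > fitring.py <<'E'
from h import *
from scipy.optimize import least_squares
def blob(c,u,v,r=9):
    g=cv2.cvtColor(c["img"],cv2.COLOR_BGR2GRAY).astype(float); u0,v0=int(round(u)),int(round(v))
    w=g[v0-r:v0+r+1,u0-r:u0+r+1]; hi=np.percentile(w,70); m=np.clip((hi-15-w),0,None); m[w>hi-30]=0
    yy,xx=np.mgrid[-r:r+1,-r:r+1]; return u0+(m*xx).sum()/m.sum(),v0+(m*yy).sum()/m.sum(), (m>0).sum()
a=np.radians(25)
def chamber(cx,cy,yaw):
    M=Ro.from_euler("z",yaw).as_matrix(); n=M@[-np.sin(a),0,np.cos(a)]; F=M@[-10,0,205]+[cx,cy,0]
    ex=M@[np.cos(a),0,np.sin(a)]; ey=M@[0,1,0]; return F,n,ex,ey
def ringpts(cx,cy,yaw,q,depth=0):
    F,n,ex,ey=chamber(cx,cy,yaw); al=.75-q
    y=ey*np.cos(al)-ex*np.sin(al); C=F+n*(12-depth); return C,C+34*y,C-34*y
E
python3 - <<'E'
from fitring import *
np.set_printoptions(precision=2,suppress=True)
c=load("ring1.pkl")
f=lambda u,v:(u/2.4+100-.3,v/2.4+60-.3)
ha=blob(c,*f(354,224),8); hb=blob(c,*f(414,369),8); print(ha,hb,f(354,224),f(414,369))
h=np.array([ha[:2],hb[:2]])
# bolts on flange: crop
bolts=np.array([blob(c,*f(*p),6)[:2] for p in [(333,174),(434,174),(504,246),(499,341),(430,405),(337,405),(269,341),(264,246)]])
print(bolts)
def res(p,full=False):
    cx,cy,yaw,q,rb,ph=p; F,n,ex,ey=chamber(cx,cy,yaw)
    C,A,B=ringpts(cx,cy,yaw,q)
    r=(proj(c,[A,B])-h).ravel()
    k=np.arange(8)*np.pi/4+ph
    P=[F+rb*(ex*np.cos(t)+ey*np.sin(t)) for t in k]
    pb=proj(c,P); 
    d=np.linalg.norm(pb[:,None]-bolts[None],axis=2); j=d.argmin(0)
    return np.r_[2*r,(pb[j]-bolts).ravel()]
for fy in (0,1):
    if fy: s=least_squares(res,[610,93,0,.35,56,.39],loss="soft_l1")
    else: s=least_squares(lambda p:res([p[0],p[1],0,p[2],p[3],np.pi/8]),[610,93,.35,56],loss="soft_l1")
    print(s.x,s.cost); print(s.fun.round(1))
E
```

```text
(np.float64(247.37201742409465), np.float64(153.61133866458619), np.int64(134)) (np.float64(272.1081245122691), np.float64(213.03754443770052), np.int64(110)) (247.2, 153.03333333333333) (272.2, 213.45)
[[237.68 131.87]
 [281.32 131.3 ]
 [311.11 161.24]
 [308.41 202.44]
 [280.32 231.01]
 [238.79 230.57]
 [209.51 203.06]
 [209.68 162.35]]
[609.28  92.42   0.37  58.22] 7.929131667393819
[-0.4  1.5 -0.5  2.2  0.3 -1.1  0.6 -0.5  0.2  0.5  0.7 -0.1 -0.7 -2.
  1.2 -1.6  1.  -0.8 -1.2 -0.7]
[608.95  90.02  -0.22   0.16  57.99   0.6 ] 3.7428036951948007
[-0.5 -0.7  0.2  2.1  0.5 -0.6 -0.1 -0.1 -0.6  0.4  0.8  0.3 -0.4 -0.5
  1.   0.2  0.8  0.  -0.8 -0.4]
```

```bash
python3 - <<'E'
from fitring import *
np.set_printoptions(precision=2,suppress=True)
c=load("ring1.pkl"); t=load("top0.pkl")
f=lambda u,v:(u/2.4+100-.3,v/2.4+60-.3)
for z in (8,12):
  print(onz(c,f(197,142),z),onz(c,f(210,330),z))
# predicted overlays
o=cv2.resize(c["img"],None,fx=2,fy=2,interpolation=cv2.INTER_CUBIC)
def circ(F,ex,ey,r,n=200): return [F+r*(ex*np.cos(t)+ey*np.sin(t)) for t in np.linspace(0,2*np.pi,n)]
cx,cy,yaw,q=609.3,92.4,0,.37
F,n,ex,ey=chamber(cx,cy,yaw)
def draw(P,col):
    p=np.round(proj(c,P)*2+.5).astype(int); cv2.polylines(o,[p.reshape(-1,1,2)],False,col,1,cv2.LINE_AA)
draw(circ(F,ex,ey,62),(0,0,255)); draw(circ(F+12*n,ex,ey,50),(255,0,0)); draw(circ(F+12*n,ex,ey,20),(255,0,255))
C,A,B=ringpts(cx,cy,yaw,q)
draw(circ(A,ex,ey,6),(0,255,0)); draw(circ(B,ex,ey,6),(0,255,0))
M=[[cx-67.5,cy-65,8],[cx-67.5,cy+65,8],[cx+67.5,cy+65,8],[cx+67.5,cy-65,8],[cx-67.5,cy-65,8]]; 
G=np.array([cx+68-12,cy,286]); draw(circ(G,np.array([0,1,0]),np.array([0,0,1]),28),(0,255,255))
o=o[200:560,280:640]; cv2.imwrite("pics/ov1.png",cv2.resize(o,None,fx=1.6,fy=1.6,interpolation=cv2.INTER_CUBIC))
E
```

```text
[555.14 157.08   8.  ] [554.32  27.87   8.  ]
[554.48 157.09  12.  ] [553.67  29.05  12.  ]
```

View pics/ov1.png

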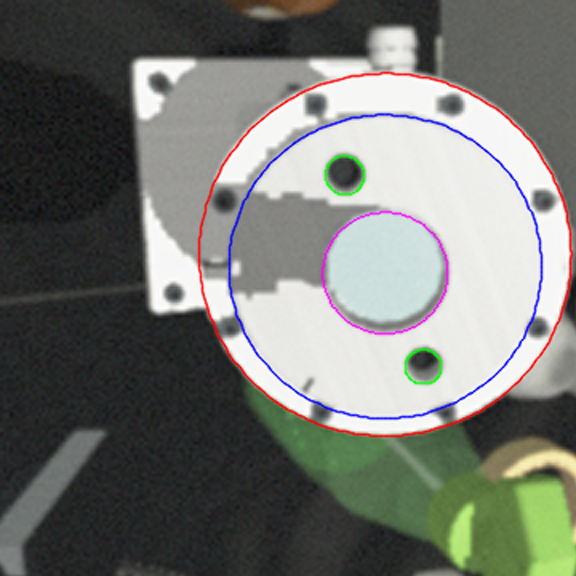

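```bash
python3 -m crank '[[1,-0.02,0.045,0,0,5,-1],[1,-0.02,0.045,0,0,5,-1],[1,-0.01,0.045,-0.03,0,5,-1],[1,-0.01,0.045,-0.04,0,5,-1],[1,-0.003,0.045,-0.04,0,5,-1],[1,0,0.012,-0.045,0,0,-1],[1,0,0,0,0,0,0],[1,0,0,0,0,0,0]]' && python3 - <<'E'
from workcell import *
from h import *
c=camera("wrist"); dump(c,"sp1.pkl"); save(c,"sp1.png",s=1.5); s=observe(); print(s["position"],s["orientation"])
print(find_in("wrist","boss")); print(find_in("wrist","heel"))
E
```

```text
clock: 5.75
position: [480.9, 327.9, 171.9]
orientation: [3.14, 0.018, 1.467]
ft_force: [-0.1, -0.1, 0.0]
grip_width: 85.4
[481.14808606 328.06266159 172.63086317] [3.13864104 0.0176177  1.46648556]
[{'position': [475.8, 341.4, 27.6], 'p': 0.94}, {'position': [433.9, 159.6, 22.1], 'p': 0.47}]
[{'position': [470.8, 339.6, 27.2], 'p': 0.91}, {'position': [432.9, 159.5, 22.8], 'p': 0.78}]
```

View pics/sp1.png

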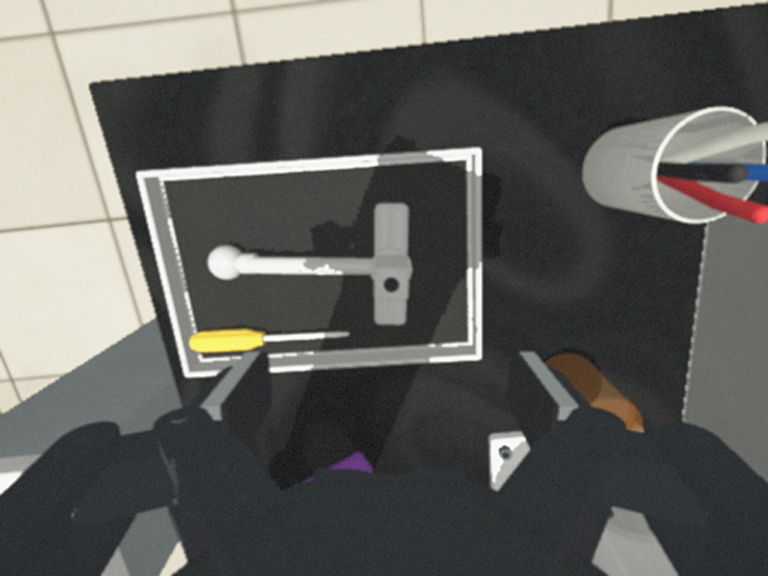

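```bash
cat > fitsp.py <<'E'
from h import *
from scipy.optimize import least_squares
def T(p,P):
    x,y,yaw,z=p; return np.array(P,float)@Ro.from_euler("z",yaw).as_matrix().T+[x,y,z]
HEAD=[[-12,-46,26],[12,-46,26],[12,46,26],[-12,46,26]]
BOSS=[[-11,-11,70],[11,-11,70],[11,11,70],[-11,11,70]]
def overlay(c,p,name,win,s):
    u0,v0,w,h=win; o=cv2.resize(c["img"][v0:v0+h,u0:u0+w],None,fx=s,fy=s,interpolation=cv2.INTER_CUBIC)
    def dr(P,col):
        q=((proj(c,T(p,P))-[u0,v0]+.5)*s-.5).round().astype(int); cv2.polylines(o,[q.reshape(-1,1,2)],True,col,1,cv2.LINE_AA)
    dr(HEAD,(0,0,255)); dr(BOSS,(0,255,0)); t=np.linspace(0,6.28,60)
    dr(np.c_[3*np.cos(t),3*np.sin(t),0*t+70],(255,0,0)); 
    dr(np.c_[-125+13*np.cos(t),13*np.sin(t),0*t+13],(255,0,255))
    cv2.imwrite("pics/"+name,o)
E
python3 - <<'E'
from fitsp import *
c=load("sp1.pkl"); np.set_printoptions(precision=2,suppress=True)
img=np.array([[391,285],[375,325],[375,204],[408,204],[408,325],[226,262.]])/1.5-.17
# match: head image: left = -x (heel), top= +y
mod=[[0,0,70],HEAD[0],HEAD[3],HEAD[2],HEAD[1],[-125,0,13]]
r=least_squares(lambda q:(proj(c,T([*q,3],mod))-img).ravel(),[480,330,-.1])
print(r.x,r.fun.reshape(-1,2)); p=[*r.x,3]
print("pins",T(p,[[0,34,0],[0,-34,0],[-125,0,0]]))
overlay(c,p,"ov2.png",(90,90,240,160),3.2)
for u,v in [(138,174),(481,150),(481,358),(186,375)]: print("tray",onz(c,(u/1.5,v/1.5),22))
E
```

```text
[482.23 328.93  -0.11] [[ 0.33 -0.63]
 [-0.02  0.52]
 [-0.42 -0.41]
 [ 0.44 -0.28]
 [-1.14  0.61]
 [ 0.73  0.38]]
pins [[485.9  362.73   3.  ]
 [478.56 295.13   3.  ]
 [357.96 342.43   3.  ]]
tray [312.7  412.17  22.  ]
tray [552.5 403.6  22. ]
tray [546.78 244.96  22.  ]
tray [307.02 254.57  22.  ]
```

View pics/ov2.png

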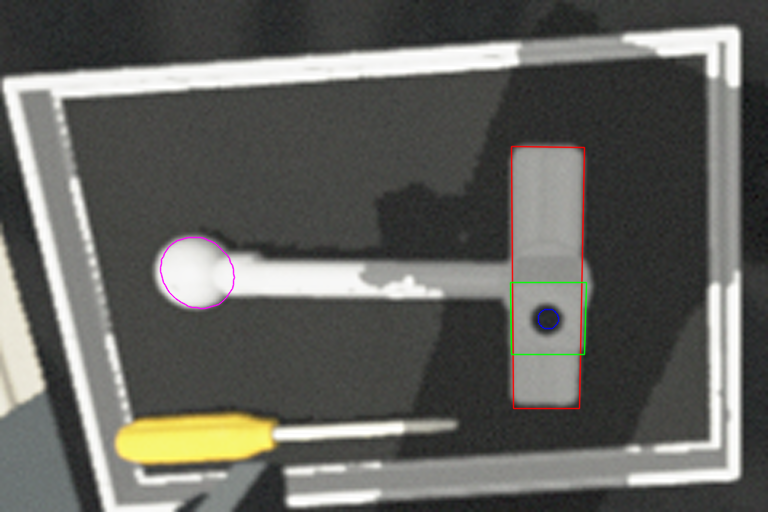

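```bash
python3 -m crank '[[1,0.001,0.001,-0.05,1,0,-0.3],[1,0,0,-0.045,0,0,0],[1,0,0,-0.025,0,0,0],[1,0,0,-0.01,0,0,0],[1,0,0,-0.009,0,0,0],[1,0,0,0,0,0,0]]'
```

```text
clock: 6.65
position: [481.2, 329.7, 32.3]
orientation: [-3.141, 0.001, 1.463]
ft_force: [-0.3, 1.1, 0.2]
grip_width: 85.2
```

```bash
python3 -m crank '[[1,0.001,-0.001,0,0,0,0],[0,0,0,0,0,0,0],[0,0,0,0,0,0,0],[0,0,0,0,0,0,0],[0,0,0,0,0,0,0],[0,0,0,0,0,0,0],[0,0,0,0,0,0,0]]'; python3 - <<'E'
from workcell import *
from h import *
c=camera("wrist"); dump(c,"sp2.pkl"); save(c,"sp2.png",s=1.5); print(observe()["position"])
E
```

```text
clock: 7.52
position: [481.9, 328.6, 31.9]
orientation: [-3.141, 0.001, 1.463]
ft_force: [0.1, -1.3, 2.7]
grip_width: 21.0
[481.90431823 328.68437915  31.90170952]
```

View pics/sp2.png

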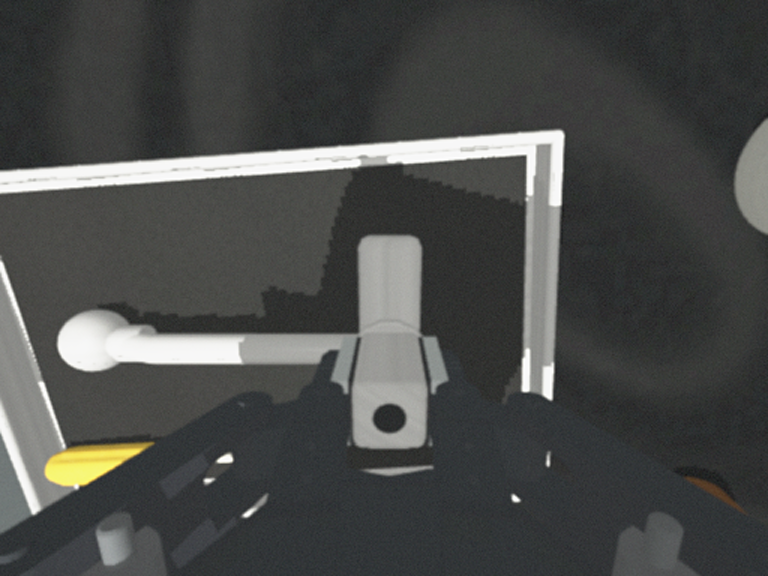

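```bash
python3 - <<'E'
from fitsp import *
c=load("sp2.pkl"); np.set_printoptions(precision=2,suppress=True)
img=np.array([[390,418],[358,236],[421.5,236],[93,341.]])/1.5-.17
mod=[[0,0,70],HEAD[3],HEAD[2],[-125,0,13]]
for z in (1,3,5):
  r=least_squares(lambda q:(proj(c,T([*q,z],mod))-img).ravel(),[480,330,-.1]); print(r.x,r.cost,r.fun)
r=least_squares(lambda q:(proj(c,T([*q,3],mod))-img).ravel(),[480,330,-.1])
overlay(c,[*r.x,3],"ov3.png",(20,130,320,200),2.4)
E
```

```text
[481.08 328.62  -0.11] 17.179189887568807 [-1.6  -1.98 -1.26  1.34 -0.5   1.48  4.38 -1.7 ]
[481.47 329.3   -0.11] 5.727732578450176 [-0.9  -0.79 -1.23  0.63  0.16  0.66  2.57 -1.04]
[481.86 329.98  -0.1 ] 1.5200078531955943 [-0.17  0.45 -1.21 -0.1   0.82 -0.19  0.71 -0.35]
```

View pics/ov3.png

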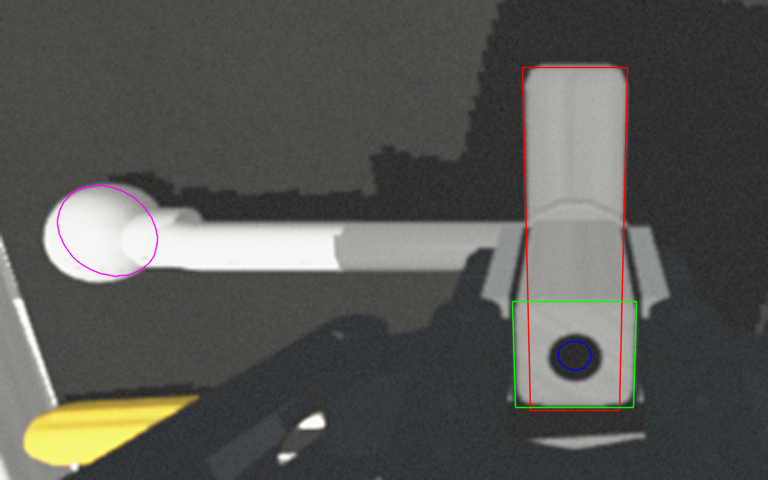

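```bash
python3 -m crank '[[0,0,0,0.01,0,0,0],[0,0,0,0.04,0,0,0],[0,0,0,0.055,0,0,0],[0,0,0,0.055,0,0,7],[0,0,-0.03,0.05,0,0,7],[0,0.01,-0.045,0.04,0,0,7],[0,0.01,-0.045,0.03,0,0,7],[0,0.01,-0.04,0.011,0,0,0]]' && python3 -m crank '[[0,0.01,-0.04,0,0,-8,0],[0,0.01,-0.036,0,0,-8,0],[0,0.012,0,0,0,-9,0],[0,0,0,0,0,0,0],[0,0,0,0,0,0,0]]' ; python3 - <<'E'
from workcell import *
from fitring import *
np.set_printoptions(precision=2,suppress=True)
s=observe(); R=Rt(s)
c=camera("wrist"); dump(c,"sp3.pkl"); save(c,"sp3.png",s=1.5)
F,n,ex,ey=chamber(609.3,92.4,0); al=.75-.37
y=ey*np.cos(al)-ex*np.sin(al); x=np.cross(y,n); Rg=np.c_[y,x,-n]
print(s["position"],s["ft_force"]); print("rot err deg world",np.degrees(Ro.from_matrix(Rg@R.T).as_rotvec()))
off=np.array([.8,-.2,29])
for h in (42,20,2):
  tcp=F+h*n-Rg@off; print(h,tcp, tcp-s["position"])
E
```

```text
clock: 8.57
position: [512.0, 167.2, 324.5]
orientation: [3.141, 0.002, 1.953]
ft_force: [0.4, -0.1, -3.9]
grip_width: 21.5
clock: 9.2
position: [543.5, 93.2, 323.0]
orientation: [2.737, 0.158, 1.919]
ft_force: [0.4, -1.0, -3.7]
grip_width: 21.1
[543.55  93.16 323.  ] [ 0.41 -0.97 -3.74]
rot err deg world [ 0.12 -0.19 -0.04]
42 [569.73  91.73 269.55] [ 26.18  -1.42 -53.45]
20 [579.03  91.73 249.61] [ 35.48  -1.42 -73.39]
2 [586.64  91.73 233.3 ] [ 43.09  -1.42 -89.7 ]
```

View pics/sp3.png

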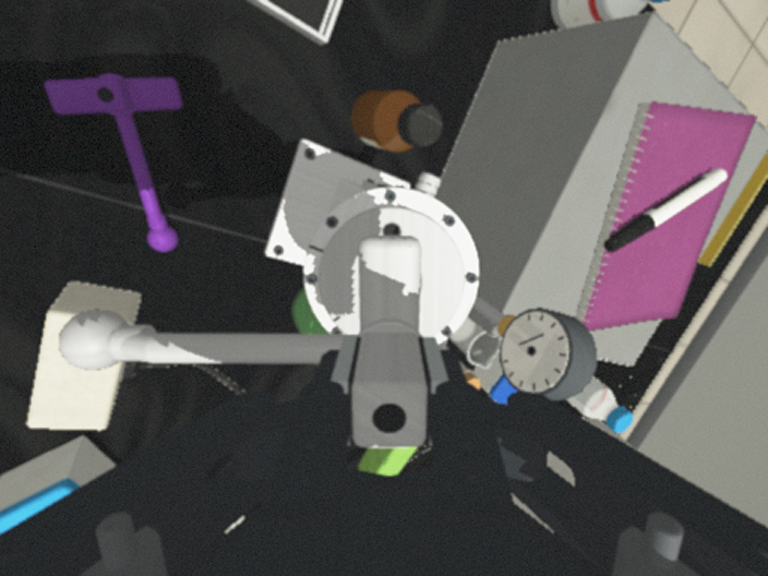

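```bash
cat > ov.py <<'E'
from fitring import *
def circ(F,ex,ey,r,n=200): return [F+r*(ex*np.cos(t)+ey*np.sin(t)) for t in np.linspace(0,2*np.pi,n)]
def overlay(c,cx,cy,q,name,win,s,yaw=0):
    u0,v0,w,h=win; o=cv2.resize(c["img"][v0:v0+h,u0:u0+w],None,fx=s,fy=s,interpolation=cv2.INTER_CUBIC)
    def dr(P,col):
        p=((proj(c,P)-[u0,v0]+.5)*s-.5).round().astype(int); cv2.polylines(o,[p.reshape(-1,1,2)],False,col,1,cv2.LINE_AA)
    F,n,ex,ey=chamber(cx,cy,yaw); C,A,B=ringpts(cx,cy,yaw,q)
    dr(circ(F,ex,ey,62),(0,0,255)); dr(circ(C,ex,ey,50),(255,0,0)); dr(circ(C,ex,ey,20),(255,0,255))
    dr(circ(A,ex,ey,6),(0,255,0)); dr(circ(B,ex,ey,6),(0,255,0))
    cv2.imwrite("pics/"+name,o)
E
python3 - <<'E'
from ov import *
overlay(load("sp3.pkl"),609.3,92.4,.37,"ov4.png",(170,90,160,150),4.5)
E
```

```text
(no output)
```

View pics/ov4.png

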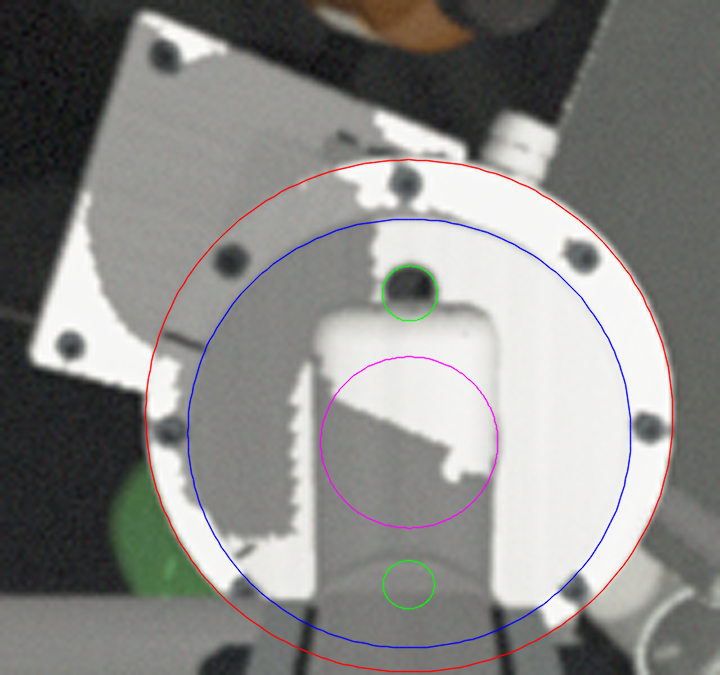

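```bash
python3 -m crank '[[0,0.013,-0.0014,-0.027,0.1,-0.2,0],[0,0.013,0,-0.0265,0,0,0],[0,0.0085,0,-0.018,0,0,0],[0,0,0,0,0,0,0],[0,0,0,0,0,0,0]]' ; cat > goal.py <<'E'
from workcell import *
from fitring import *
import sys
np.set_printoptions(precision=2,suppress=True)
def goal(q,hs,cx=609.3,cy=92.4,off=(.8,-.2,29)):
    s=observe(); R=Rt(s); F,n,ex,ey=chamber(cx,cy,0); al=.75-q
    y=ey*np.cos(al)-ex*np.sin(al); x=np.cross(y,n); Rg=np.c_[y,x,-n]
    o=s["position"]+R@np.array(off); d=o-F
    print("t",s["clock"],"pos",s["position"],"F",s["ft_force"],"M",s["ft_torque"])
    print("origin rel ring: ex %.2f ey %.2f n %.2f"%(d@ex,d@ey,d@n),"in hole-frame x %.2f y %.2f"%(d@x,d@y),"rot err",np.degrees(Ro.from_matrix(Rg@R.T).as_rotvec()))
    for h in hs: print(h,F+h*n-Rg@np.array(off)-s["position"])
E
python3 -c "
from goal import *
goal(.37,[16,8,2])
from ov import *
c=camera('wrist'); dump(c,'sp4.pkl'); save(c,'sp4.png',170,90,200,170,3.8)
"
```

```text
clock: 9.88
position: [578.8, 92.1, 251.9]
orientation: [2.73, 0.158, 1.918]
ft_force: [1.0, 0.0, -2.7]
grip_width: 21.0
t 9.875 pos [578.8   92.14 251.91] F [ 0.95  0.03 -2.69] M [ 0.02  0.71 -0.05]
origin rel ring: ex 0.84 ey 0.44 n 22.18 in hole-frame x 0.94 y 0.10 rot err [-0.05  0.16 -0.05]
16 [ 1.92 -0.41 -5.92]
8 [  5.3   -0.41 -13.17]
2 [  7.84  -0.41 -18.61]
```

View pics/sp4.png

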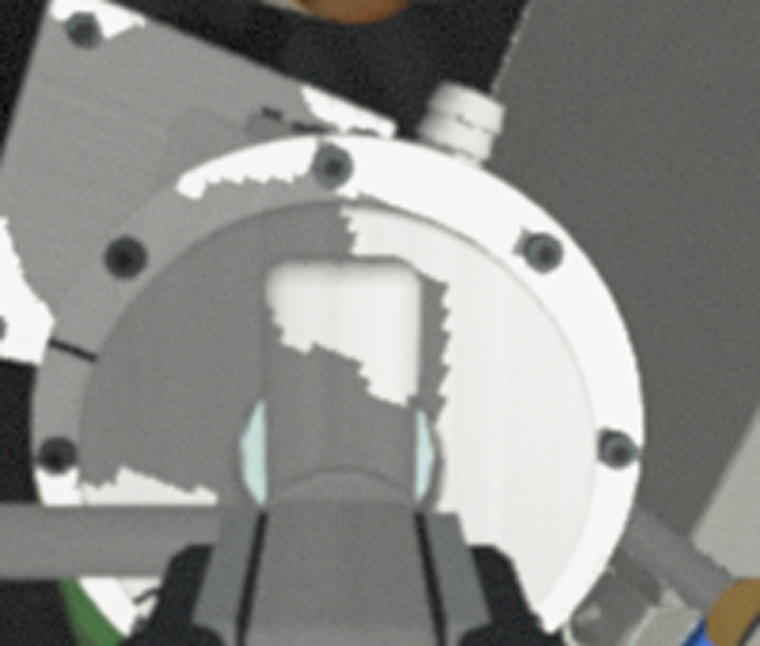

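```bash
python3 -c "
from ov import *
c=load('sp4.pkl'); overlay(c,609.3,92.4,.37,'ov5.png',(170,90,200,170),3.8)
"
```

```text
(no output)
```

View pics/ov5.png

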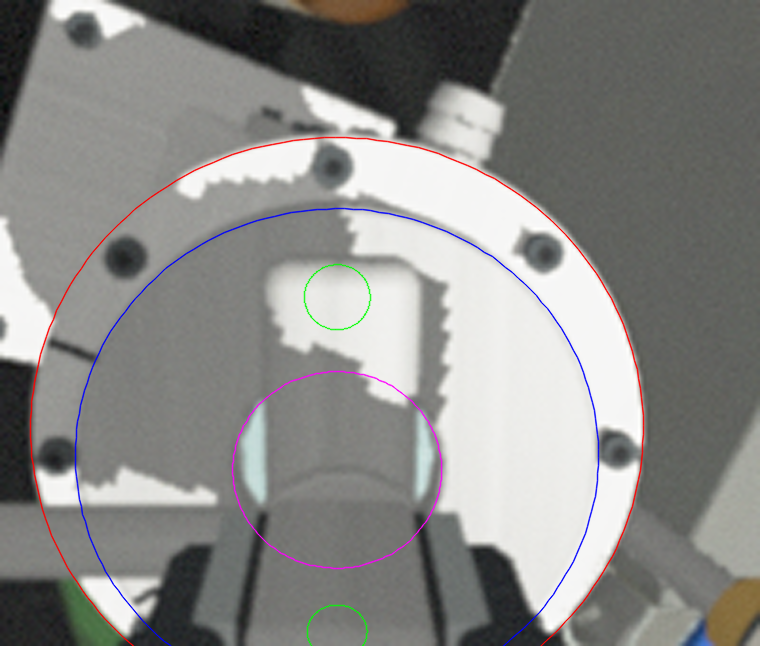

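```bash
python3 -m crank '[[0,0.0017,-0.0004,-0.0044,0,0.1,0],[0,0.0017,0,-0.0042,0,0,0],[0,0,0,0,0,0,0],[0,0,0,0,0,0,0]]'; python3 -c "
from goal import *
goal(.37,[2])"
```

```text
clock: 10.42
position: [581.6, 90.8, 242.7]
orientation: [2.732, 0.158, 1.918]
ft_force: [0.1, 0.3, -5.0]
grip_width: 21.0
t 10.425 pos [581.65  90.83 242.67] F [ 0.15  0.25 -4.97] M [ 0.09  0.75 -0.01]
origin rel ring: ex -0.53 ey -0.91 n 12.60 in hole-frame x -0.83 y -0.65 rot err [ 0.01  0.06 -0.01]
2 [ 4.99  0.91 -9.37]
```

```bash
python3 -m crank '[[0,0.0009,0.0006,-0.0008,0,0,0],[0,0.0004,0,-0.0009,0,0,0],[0,0,0,0,0,0,0]]'; python3 -c "
from goal import *
goal(.37,[2])"
```

```text
clock: 10.8
position: [583.0, 91.4, 240.8]
orientation: [2.732, 0.158, 1.918]
ft_force: [0.1, -1.1, -4.3]
grip_width: 21.8
t 10.8 pos [582.95  91.38 240.82] F [ 0.12 -1.11 -4.3 ] M [ 0.06  0.74 -0.01]
origin rel ring: ex -0.13 ey -0.35 n 10.37 in hole-frame x -0.25 y -0.28 rot err [ 0.01  0.05 -0.01]
2 [ 3.68  0.35 -7.52]
```

```bash
python3 -m crank '[[0,0.0005,0.0002,-0.0009,0,0,0],[0,0.0004,0,-0.0009,0,0,0],[0,0,0,0,0,0,0]]'; python3 -c "
from goal import *
goal(.37,[2])"
```

```text
clock: 11.18
position: [583.9, 91.6, 239.0]
orientation: [2.732, 0.158, 1.918]
ft_force: [0.4, 0.2, -3.8]
grip_width: 21.3
t 11.175 pos [583.85  91.61 239.  ] F [ 0.42  0.25 -3.75] M [-0.04  0.74  0.02]
origin rel ring: ex -0.09 ey -0.12 n 8.35 in hole-frame x -0.13 y -0.08 rot err [ 0.01  0.05 -0.01]
2 [ 2.79  0.12 -5.7 ]
```

```bash
python3 -m crank '[[0,0.0004,0,-0.0009,0,0,0],[0,0.0004,0,-0.0009,0,0,0],[0,0,0,0,0,0,0]]'; python3 -c "
from goal import *
goal(.37,[2])"
```

```text
clock: 11.55
position: [584.7, 91.6, 237.2]
orientation: [2.732, 0.158, 1.918]
ft_force: [-0.5, -0.4, -4.2]
grip_width: 21.0
t 11.55 pos [584.65  91.61 237.22] F [-0.53 -0.35 -4.21] M [0.03 0.76 0.01]
origin rel ring: ex -0.11 ey -0.12 n 6.39 in hole-frame x -0.15 y -0.07 rot err [ 0.01  0.05 -0.01]
2 [ 1.99  0.12 -3.92]
```

```bash
python3 -m crank '[[0,0.0004,0,-0.0009,0,0,0],[0,0.0004,0,-0.0009,0,0,0],[0,0,0,0,0,0,0]]'; python3 -c "
from goal import *
goal(.37,[2])"
```

```text
clock: 11.92
position: [585.5, 91.6, 235.4]
orientation: [2.732, 0.158, 1.918]
ft_force: [0.1, 1.6, -4.7]
grip_width: 21.2
t 11.925 pos [585.45  91.58 235.41] F [ 0.11  1.64 -4.73] M [0.09 0.76 0.02]
origin rel ring: ex -0.16 ey -0.16 n 4.41 in hole-frame x -0.20 y -0.09 rot err [ 0.01  0.05 -0.01]
2 [ 1.18  0.15 -2.11]
```

```bash
python3 -m crank '[[0,0.0002,0,-0.0005,0,0,0],[0,0.0002,0,-0.0005,0,0,0],[0,0,0,0,0,0,0]]'; python3 -c "
from goal import *
goal(.37,[2])
from h import *
c=camera('wrist'); dump(c,'sp5.pkl'); save(c,'sp5.png',120,90,270,200,2.9)
c=camera('scene'); dump(c,'sc5.pkl'); save(c,'sc5.png',150,130,130,130,5)"
```

```text
clock: 12.3
position: [585.9, 91.6, 234.5]
orientation: [2.732, 0.158, 1.918]
ft_force: [-0.2, -0.7, -5.3]
grip_width: 21.2
t 12.3 pos [585.85  91.6  234.47] F [-0.2  -0.71 -5.31] M [ 0.07  0.67 -0.02]
origin rel ring: ex -0.18 ey -0.14 n 3.39 in hole-frame x -0.22 y -0.06 rot err [ 0.01  0.06 -0.  ]
2 [ 0.78  0.13 -1.17]
```

View pics/sp5.png

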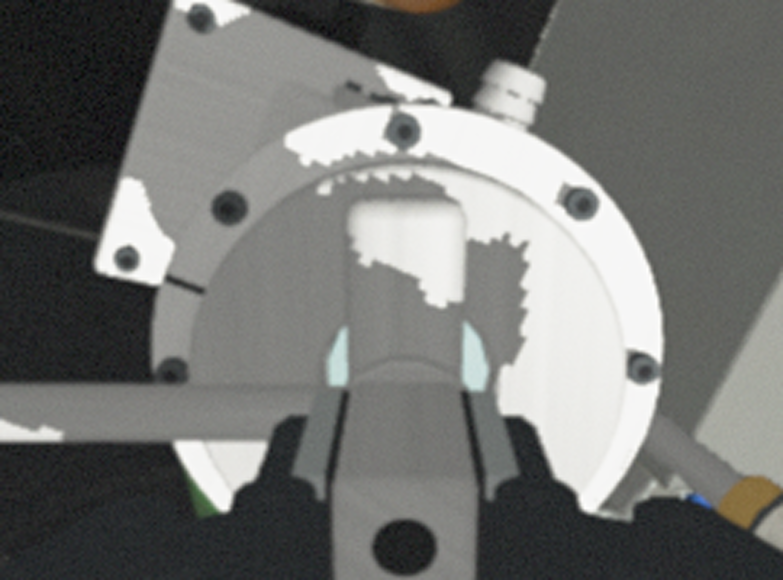

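View pics/sc5.png

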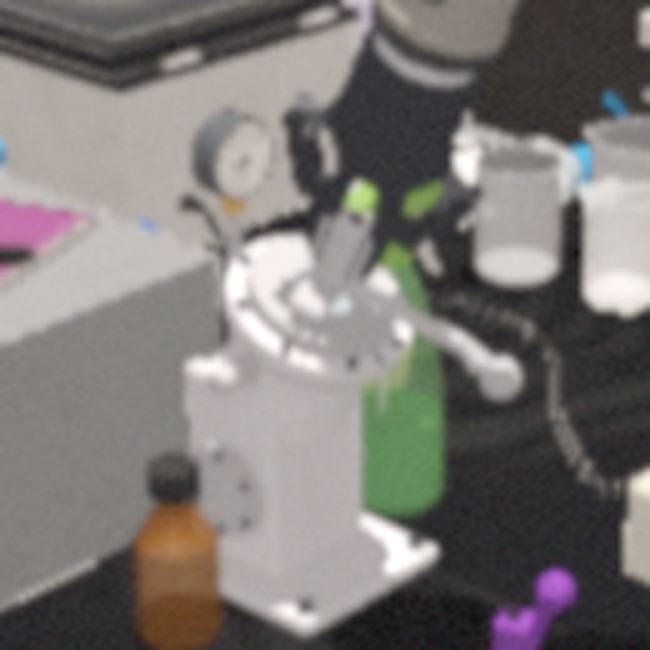

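```bash
python3 -m crank '[[0,0.0003,0,-0.0005,0,0,0],[0,0.0003,0.0001,-0.0005,0,0,0],[0,0,0,0,0,0,0]]'; python3 -c "
from goal import *
goal(.37,[2])"
```

```text
clock: 12.78
position: [586.5, 91.7, 233.5]
orientation: [2.732, 0.158, 1.918]
ft_force: [0.1, -0.0, -4.2]
grip_width: 21.4
t 12.775 pos [586.48  91.7  233.46] F [ 0.11 -0.01 -4.21] M [ 0.01  0.71 -0.05]
origin rel ring: ex -0.05 ey -0.04 n 2.21 in hole-frame x -0.06 y -0.02 rot err [ 0.01  0.06 -0.  ]
2 [ 0.16  0.03 -0.16]
```

```bash
python3 -m crank '[[0,0.0004,0,-0.0009,0,0,0],[0,0,0,0,0,0,0]]'; python3 -c "
from goal import *
goal(.37,[2])"
```

```text
clock: 13.02
position: [586.9, 91.7, 232.5]
orientation: [2.732, 0.158, 1.918]
ft_force: [-0.1, 0.4, -4.0]
grip_width: 21.5
t 13.025 pos [586.87  91.67 232.52] F [-0.09  0.37 -3.95] M [ 0.    0.78 -0.01]
origin rel ring: ex -0.09 ey -0.07 n 1.20 in hole-frame x -0.11 y -0.03 rot err [ 0.01  0.05 -0.  ]
2 [-0.24  0.07  0.78]
```

```bash
python3 -m crank '[[0,0,0,0,1.69,0,-3.63],[0,0,0,0,2.54,0,-5.44],[0,0,0,0,2.54,0,-5.44],[0,0,0,0,2.54,0,-5.44],[0,0,0,0,2.54,0,-5.44],[0,0,0,0,0,0,0]]'; python3 -c "
from goal import *
goal(.37+np.radians(28),[1.2])"
```

```text
clock: 13.78
position: [586.7, 91.8, 232.5]
orientation: [2.707, -0.045, 1.473]
ft_force: [-0.9, 0.8, -4.6]
grip_width: 21.2
t 13.775 pos [586.71  91.81 232.53] F [-0.88  0.82 -4.64] M [-0.01  0.78  0.02]
origin rel ring: ex 0.13 ey 0.21 n 1.27 in hole-frame x 0.10 y 0.22 rot err [ 0.06  0.04 -0.05]
1.2 [-0.07 -0.23 -0.11]
```

```bash
python3 -m crank '[[0,0,-0.0001,0,2.54,0,-5.44],[0,0,-0.0001,0,2.54,0,-5.44],[0,0,-0.0001,0,2.54,0,-5.44],[0,0,-0.0001,0,2.54,0,-5.44]]'; python3 -c "
from goal import *
goal(.37+np.radians(52),[1.2])
from h import *
c=camera('wrist'); dump(c,'sp6.pkl'); save(c,'sp6.png',120,90,270,200,2.9)"
```

```text
clock: 14.28
position: [586.1, 91.9, 232.2]
orientation: [2.759, -0.214, 1.085]
ft_force: [-3.6, 0.7, -3.7]
grip_width: 21.5
t 14.275 pos [586.07  91.9  232.16] F [-3.61  0.74 -3.65] M [0.1  1.37 0.48]
origin rel ring: ex -0.30 ey 0.29 n 1.21 in hole-frame x -0.41 y 0.10 rot err [ 0.02 -0.03 -0.01]
1.2 [ 0.26 -0.3   0.11]
```

View pics/sp6.png

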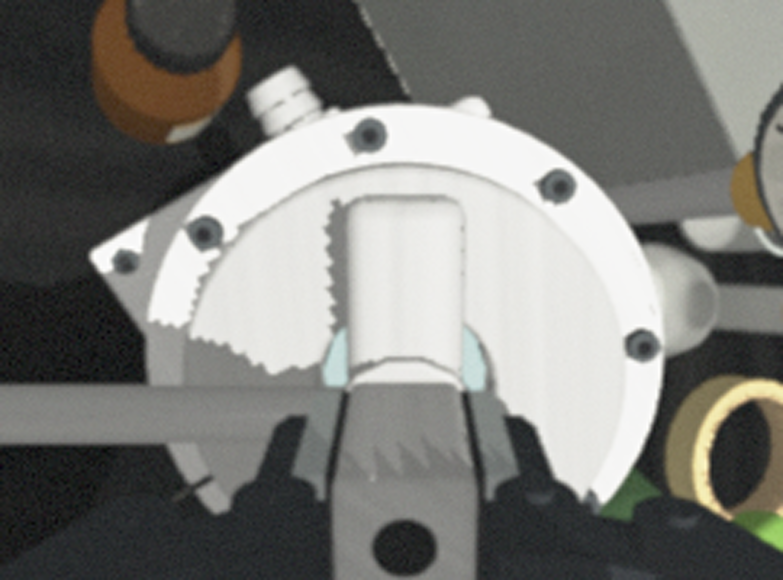

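```bash
python3 -m crank '[[0,0.0002,-0.0002,0,0.85,0,-1.81],[0,0.0001,-0.0001,0,0.85,0,-1.81],[0,0,0,0,0,0,0]]'; python3 -c "
from goal import *
goal(1.35,[1.2]); s=observe(); print(chamber(609,92,0)[1]@s['ft_torque'])"
```

```text
clock: 14.7
position: [586.1, 92.0, 232.1]
orientation: [2.774, -0.239, 1.021]
ft_force: [-5.0, 2.0, -4.2]
grip_width: 21.5
t 14.7 pos [586.14  91.95 232.08] F [-4.98  1.99 -4.17] M [0.46 1.77 0.45]
origin rel ring: ex -0.23 ey 0.33 n 1.10 in hole-frame x -0.38 y 0.15 rot err [ 0.12 -0.05 -0.31]
1.2 [ 0.14 -0.32  0.17]
0.21545779476115506
```

```bash
python3 -m crank '[[0,0.0001,-0.0002,0,0.85,0,-1.81],[0,0.0001,-0.0001,0,0.42,0,-0.91],[0,0,0,0,0,0,0]]'; python3 -c "
from goal import *
goal(1.35,[1.2]); s=observe(); print(chamber(609,92,0)[1]@s['ft_torque'])
from h import *
c=camera('wrist'); dump(c,'sp7.pkl'); save(c,'sp7.png',140,220,120,60,6)"
```

```text
clock: 15.08
position: [586.2, 91.9, 232.0]
orientation: [2.787, -0.257, 0.971]
ft_force: [-6.0, 2.7, -2.9]
grip_width: 21.3
t 15.075 pos [586.19  91.94 231.99] F [-5.98  2.68 -2.89] M [0.56 1.9  0.59]
origin rel ring: ex -0.19 ey 0.32 n 1.01 in hole-frame x -0.34 y 0.16 rot err [-1.15 -0.07  2.38]
1.2 [ 0.09 -0.32  0.26]
0.29942753574206254
```

View pics/sp7.png

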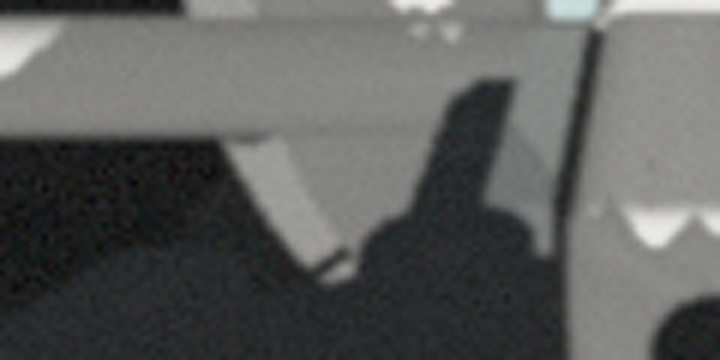

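```bash
python3 -m crank '[[0,0.0001,-0.0003,0,0.42,0,-0.91],[0,0,0,0,0.42,0,-0.91],[0,0,0,0,0,0,0]]'; python3 -c "
from goal import *
goal(1.35,[1.2]); s=observe(); print(chamber(609,92,0)[1]@s['ft_torque'])"
```

```text
clock: 15.5
position: [586.1, 92.0, 231.9]
orientation: [2.795, -0.268, 0.94]
ft_force: [-6.8, 4.1, -2.5]
grip_width: 21.6
t 15.5 pos [586.07  92.01 231.91] F [-6.75  4.14 -2.54] M [0.33 1.98 1.19]
origin rel ring: ex -0.30 ey 0.38 n 0.98 in hole-frame x -0.46 y 0.14 rot err [-1.92 -0.07  4.06]
1.2 [ 0.2  -0.39  0.34]
0.9358770625876184
```

```bash
python3 -m crank '[[0,0,-0.0002,0,0.42,0,-0.91],[0,0,0,0,0.42,0,-0.91],[0,0,0,0,0,0,0]]'; python3 -c "
from goal import *
goal(1.35,[1.2]); s=observe(); print(chamber(609,92,0)[1]@s['ft_torque'])
from h import *
c=camera('scene'); dump(c,'sc8.pkl'); save(c,'sc8.png',150,130,130,130,5)"
```

```text
clock: 15.88
position: [586.3, 92.2, 231.8]
orientation: [2.803, -0.28, 0.908]
ft_force: [-4.2, 4.4, -6.2]
grip_width: 21.3
t 15.875 pos [586.29  92.23 231.75] F [-4.21  4.41 -6.2 ] M [0.27 1.6  1.78]
origin rel ring: ex -0.14 ey 0.60 n 0.75 in hole-frame x -0.45 y 0.41 rot err [-2.75 -0.04  5.76]
1.2 [-0.01 -0.6   0.5 ]
1.495680592763882
```

View pics/sc8.png

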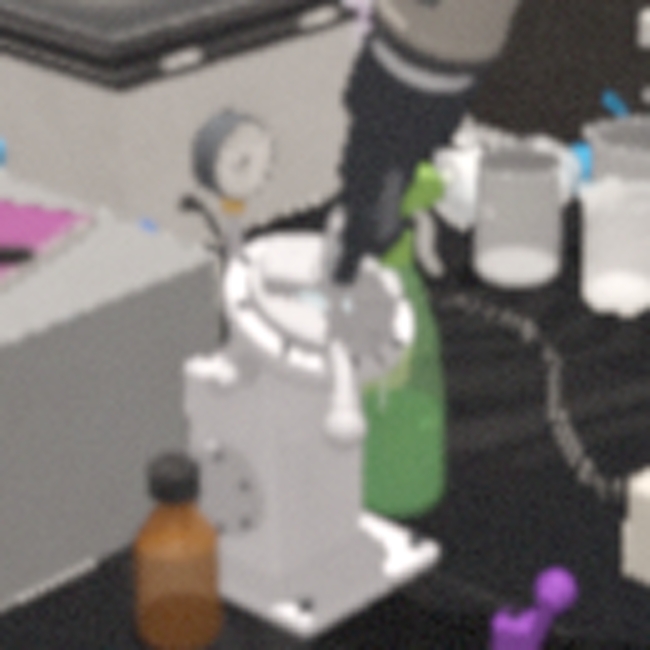

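```bash
python3 -m crank '[[0,0,-0.0003,0,-1.27,0,2.72],[0,0,-0.0002,0.0002,-1.06,0,2.27],[0,0,0,0,0,0,0]]'; python3 -c "
from goal import *
goal(1.35,[1.2]); s=observe(); print(chamber(609,92,0)[1]@s['ft_torque'])"
```

```text
clock: 16.3
position: [587.3, 90.8, 232.6]
orientation: [2.779, -0.25, 0.995]
ft_force: [-0.4, 3.6, -7.0]
grip_width: 21.5
t 16.3 pos [587.3   90.82 232.63] F [-0.42  3.6  -7.04] M [0.79 1.22 0.54]
origin rel ring: ex 1.12 ey -0.79 n 1.12 in hole-frame x 1.37 y -0.02 rot err [-0.58  0.02  1.11]
1.2 [-1.02  0.81 -0.38]
0.15500342709495882
```

```bash
python3 -m crank '[[0,-0.0008,0.0005,-0.0002,0,0,0],[0,-0.0009,0,0.0018,0,0,0],[0,-0.0013,0,0.0027,0,0,0],[0,0,0,0,0,0,0]]'; python3 -c "
from goal import *
goal(1.35,[30])"
```

```text
clock: 16.8
position: [584.5, 90.5, 237.7]
orientation: [2.778, -0.25, 0.993]
ft_force: [-2.3, 3.7, -3.0]
grip_width: 21.8
t 16.8 pos [584.48  90.53 237.66] F [-2.31  3.68 -3.03] M [0.84 1.15 0.59]
origin rel ring: ex 0.71 ey -1.12 n 6.87 in hole-frame x 1.22 y -0.52 rot err [-0.54  0.08  1.25]
30 [-10.37   1.1   20.69]
```

```bash
python3 -m crank '[[0,-0.0013,0.0007,0.0027,0,0,0],[0,-0.003,0,0.0064,0,0,0],[0,-0.006,0,0.013,0,0,0],[0,-0.012,0,0.026,0,0,0],[0,0,0,0,0,0,0]]'; python3 -c "
from goal import *
goal(1.35,[60])
from h import *
c=camera('wrist'); dump(c,'sp9.pkl'); save(c,'sp9.png',s=1.5)
c=camera('top'); dump(c,'top9.pkl')"
```

```text
clock: 17.42
position: [563.0, 90.3, 287.7]
orientation: [2.775, -0.251, 0.992]
ft_force: [0.4, 0.2, -3.9]
grip_width: 21.8
t 17.425 pos [562.99  90.34 287.67] F [ 0.41  0.17 -3.94] M [-0.08  0.71 -0.01]
origin rel ring: ex 2.48 ey -1.36 n 61.27 in hole-frame x 2.82 y 0.27 rot err [-0.49  0.28  1.35]
60 [-1.56  1.29 -2.13]
```

View pics/sp9.png

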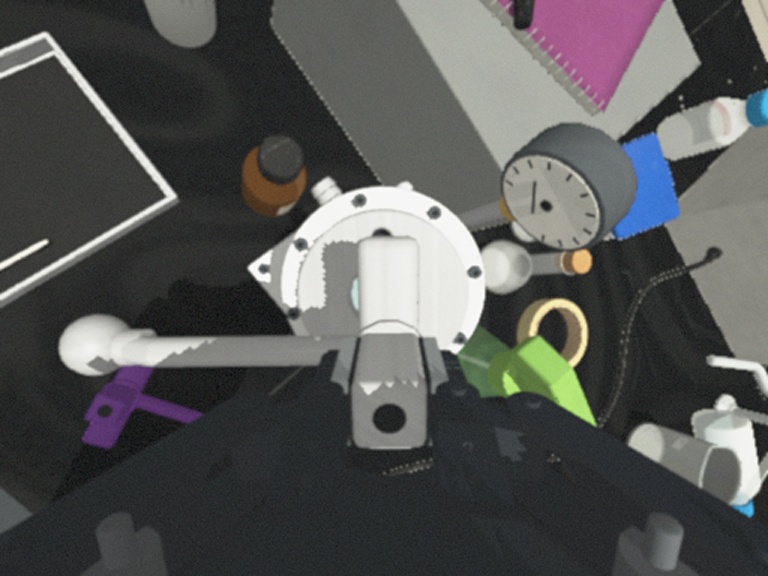

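```bash
python3 -m crank '[[0,-0.02,0,0.032,0,5,0],[0,-0.025,0.02,0,0,5,0],[0,-0.025,0.03,0,0,5,0],[0,-0.005,0.03,0,0,5,0],[0,-0.005,0.03,0,0,5,0],[0,0,0,0,0,0,9],[0,0,0,0,0,0,9],[0,0,0,0,0,0,9]]'; python3 -m crank '[[0,0,0,0,0,0,0],[0,0,0,0,0,0,0]]'; python3 -c "
from goal import *
from h import *
c=camera('wrist'); dump(c,'sp10.pkl'); save(c,'sp10.png',s=1.5)
c=camera('top'); dump(c,'top10.pkl'); save(c,'top10.png',120,90,180,140,4)
s=observe(); print(s['position'],s['orientation'],s['ft_force'])
Rg=(Ro.from_euler('z',1.463)*Ro.from_euler('x',np.pi)).as_matrix(); print(np.degrees(Ro.from_matrix(Rg@Rt(s).T).as_rotvec()))"
```

```text
clock: 18.52
position: [482.7, 200.3, 315.8]
orientation: [3.141, 0.001, 1.422]
ft_force: [0.3, 1.2, -4.4]
grip_width: 21.1
clock: 18.77
position: [482.4, 200.5, 316.6]
orientation: [3.141, 0.001, 1.414]
ft_force: [-0.1, 0.0, -3.8]
grip_width: 21.3
[482.29 200.76 316.98] [3.14 0.   1.42] [-0.12 -0.37 -4.29]
[0.03 0.05 2.7 ]
```

View pics/sp10.png

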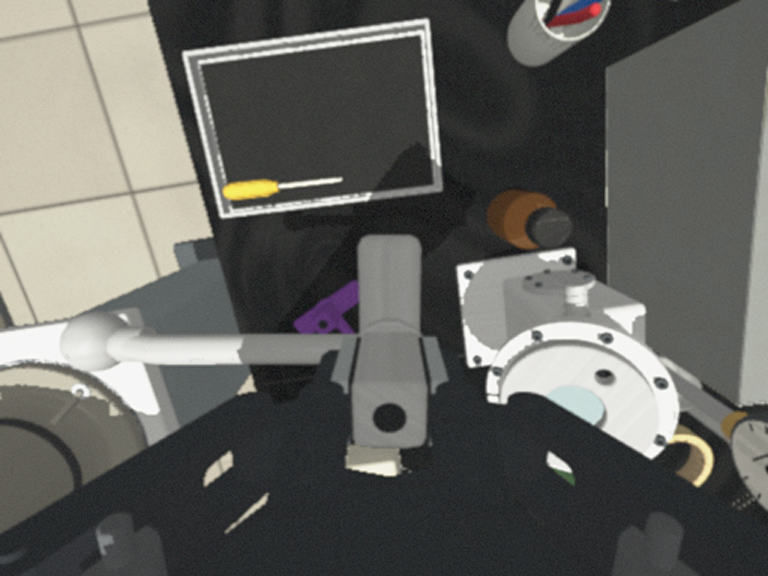

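View pics/top10.png

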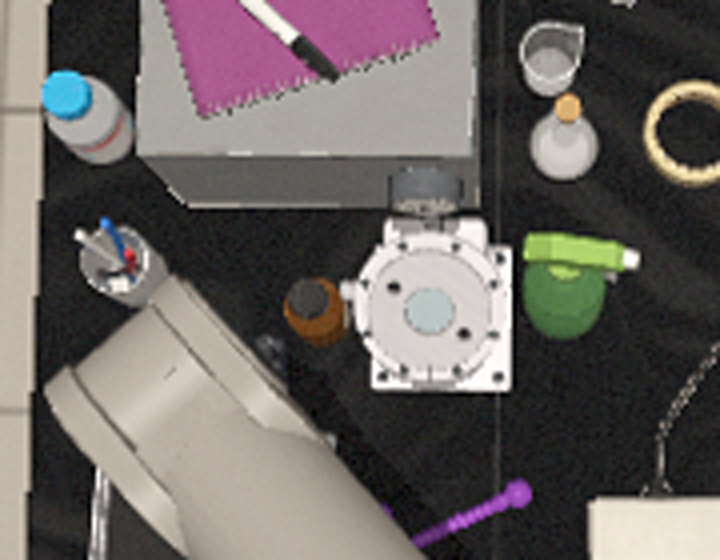

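```bash
python3 -c "
from fitring import *
for nm,pts in [('top0.pkl',[(390,325),(468,296)]),('top10.pkl',[(394,287),(463,334)])]:
    c=load(nm); h=np.array([(u/4+120-.4,v/4+90-.4) for u,v in pts]); h=np.array([blob(c,*p,3)[:2] for p in h])
    r=least_squares(lambda p:(proj(c,ringpts(p[0],p[1],0,p[2])[1:])-h).ravel(),[609,92,.7]); print(nm,h,r.x,r.cost)
c=load('sp10.pkl')
A=[ringpts(609.3,92.4,0,q)[1] for q in (1.25,1.3,1.35)]; print(proj(c,A)*1.5)
c=load('top10.pkl'); save(c,'mark.png',200,140,60,60,10)
"
```

```text
top0.pkl [[217.13851992 170.89468691]
 [236.53216583 163.47944961]] [6.10993216e+02 9.38401490e+01 3.66128233e-01] 0.0028196846378892486
top10.pkl [[218.03428571 161.40095238]
 [235.37240076 172.84782609]] [611.12858525  94.02028073   1.35031645] 0.022707805466094178
[[598.46356399 375.19082622]
 [601.02475739 376.52650277]
 [603.51858147 377.96000924]]
```

View pics/mark.png

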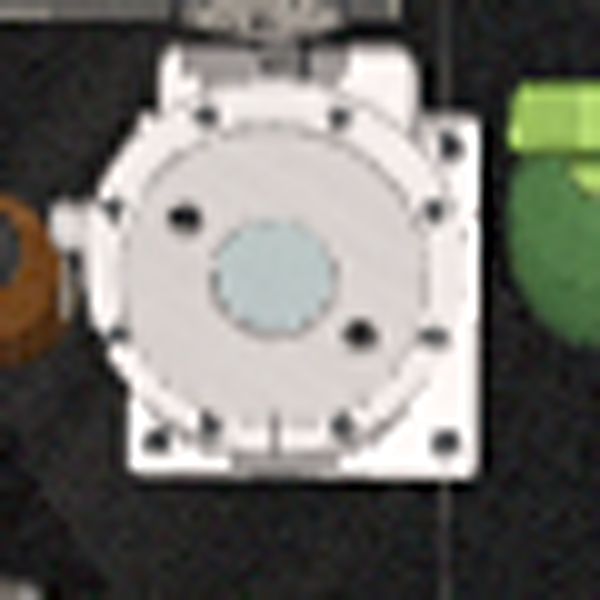

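```bash
python3 -m crank '[[0,0,0.03,-0.02,0,0,2.7],[0,0,0.045,-0.04,0,0,0],[0,0,0.04,-0.045,0,0,0],[0,0,0.013,-0.05,0,0,0],[0,0,0,-0.05,0,0,0],[0,0,0,-0.04,0,0,0],[0,0,0,-0.02,0,0,0],[0,0,0,0,0,0,0]]'; python3 -c "
from goal import *
s=observe(); print(s['position'],s['ft_force'])
Rg=(Ro.from_euler('z',1.463)*Ro.from_euler('x',np.pi)).as_matrix(); print(np.degrees(Ro.from_matrix(Rg@Rt(s).T).as_rotvec()))"
```

```text
clock: 19.88
position: [481.9, 328.5, 51.5]
orientation: [-3.141, 0.001, 1.464]
ft_force: [0.4, 0.7, -3.5]
grip_width: 21.4
[481.95 328.53  51.48] [ 0.37  0.69 -3.53]
[ 0.08 -0.03 -0.08]
```

```bash
python3 -m crank '[[0,0,0,-0.01,0,0,0],[0,0,0,-0.006,0,0,0],[0,0,0,-0.002,0,0,0],[0,0,0,0,0,0,0]]'
```

```text
clock: 20.38
position: [482.3, 328.9, 34.4]
orientation: [3.14, 0.0, 1.465]
ft_force: [0.6, 0.1, -3.8]
grip_width: 21.2
```

```bash
python3 -m crank '[[0,0,0,-0.0013,0,0,0],[0,0,0,0,0,0,0]]';python3 -m crank '[[0,0,0,-0.0008,0,0,0],[0,0,0,0,0,0,0]]'
```

```text
clock: 20.62
position: [482.2, 328.9, 33.0]
orientation: [3.14, 0.0, 1.465]
ft_force: [0.7, 0.5, -4.4]
grip_width: 21.2
clock: 20.88
position: [482.3, 329.1, 32.3]
orientation: [3.14, 0.0, 1.465]
ft_force: [1.4, 0.2, -3.4]
grip_width: 21.2
```

```bash
python3 -m crank '[[0,0,0,-0.0006,0,0,0],[0,0,0,0,0,0,0]]'
```

```text
clock: 21.12
position: [482.4, 329.1, 32.0]
orientation: [3.14, 0.0, 1.465]
ft_force: [-0.1, -2.3, 3.5]
grip_width: 21.5
```

```bash
python3 -m crank '[[0.4,0,0,0,0,0,0],[0.7,0,0,0,0,0,0],[1,0,0,0,0,0,0],[1,0,0,0,0,0,0],[1,0,0,0.02,0,0,0],[1,0,0,0.05,0,0,0],[1,0,0,0.06,0,0,0],[1,0,0,0,0,0,0]]'; python3 -c "
from goal import *
from h import *
c=camera('wrist'); dump(c,'sp11.pkl'); save(c,'sp11.png',s=1.5)
s=observe(); print(s['position'],s['ft_force'])"
```

```text
clock: 22.12
position: [484.1, 331.9, 167.8]
orientation: [3.133, -0.006, 1.465]
ft_force: [-1.1, -0.7, -0.9]
grip_width: 85.3
[483.25 330.22 165.01] [-0.26 -0.17 -0.2 ]
```

View pics/sp11.png

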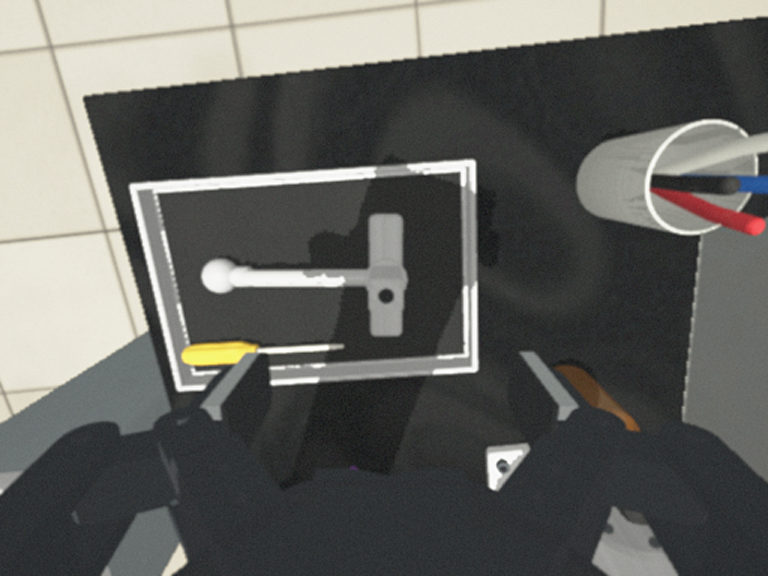

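```bash
python3 -m crank '[[1,0,-0.03,0.05,0,0,0],[1,0,-0.05,0.04,0,0,0],[1,0,-0.05,0.03,0,0,0],[1,0,-0.05,0.02,0,0,0],[1,-0.01,-0.05,0,0,0,0],[1,-0.01,-0.05,0,0,0,0],[1,0,0,0,0,0,0],[1,0,0,0,0,0,0]]'; python3 -c "
from goal import *
from h import *
c=camera('scene'); save(c,'sc12.png',100,120,260,220,3)
c=camera('top'); dump(c,'top12.pkl'); save(c,'top12.png',120,90,260,170,3)
s=observe(); print(s['position'],s['ft_force'])"
```

```text
clock: 23.18
position: [461.8, 50.4, 300.3]
orientation: [3.141, 0.0, 1.465]
ft_force: [-0.1, 0.4, -0.0]
grip_width: 85.3
[462.01  51.64 300.46] [-0.04  0.18 -0.58]
```

View pics/sc12.png

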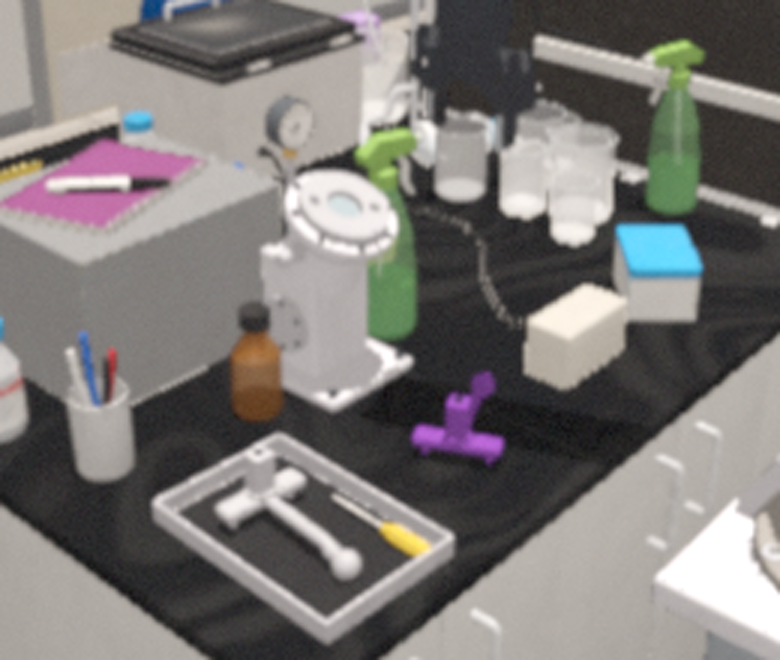

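View pics/top12.png

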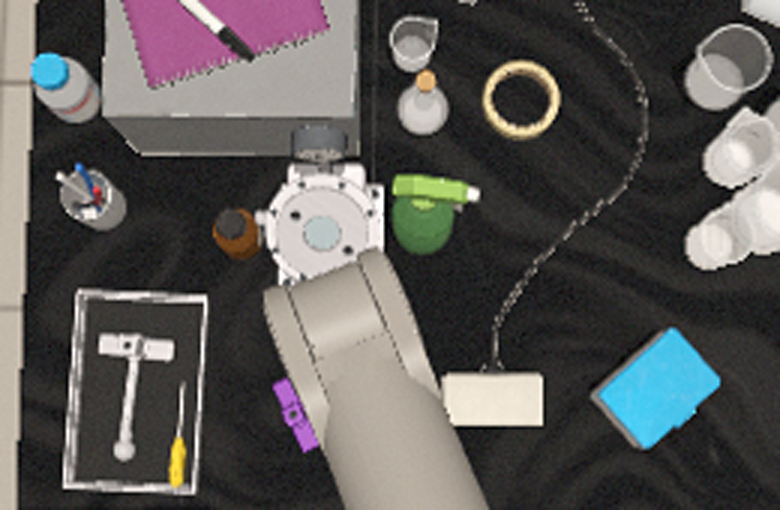

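The last pictures show the spanner level in the tray, the ring holes in the locked position, and everything else where it stood. I'm handing in.

```bash
python3 -c "
from workcell import *
print(hand_in())"
```

```text
the job is handed in; nothing more can be done
None
```

The ring is locked home against its stop, the spanner is back in the tool tray, and the job was handed in at about 23 s on the clock.

**Seating:** I gripped the spanner by its boss and put both pins about 11 mm into the ring's holes before turning. There was no rise in force on the way in, and I never felt them touch bottom, so the depth comes from the measured pose.

**Turning:** I turned the ring clockwise about 56° plus the play. The turning moment rose from about 0.3 to 1.5 N m, which I took as the stop. I then eased the load off and lifted the spanner straight out.

**Checks that agreed:**
- After lift-off, the top camera gave the ring turn as 1.350 rad, and the two black lines meet.
- The last pictures show the spanner lying flat in the tray on its pins and heel, close to its first pose.
- The bottles, tip box, screwdriver and purple look-alike show no visible change. I compared these by eye only.
- Every force reading I saw was below 10 N, and I saw no sign of contact with the glass.

**Small disagreements:** The top and wrist cameras place the ring about 2 mm apart. The wrist camera's depth also seemed about 2 mm off. Both are within the stated calibration and did not affect the fit.

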